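# Feed one nut from the bench dispenser onto the yellow mark

### The arm

A 6-joint arm with a two-finger parallel gripper is mounted at the origin on the work surface. World frame = base frame: x ahead of the robot, y to its left, z up, the work surface at z = 0. Lengths are in m, angles in rad, forces in N, time in s.
With the tool pointing down it reaches from about 0.225 to 0.875 m from the base axis. Payload 3.4 kg.
Tool frame: the origin (TCP) lies midway between the tips of the shut fingers; the grasp point (between the pads) lies 19 mm behind it; z points along the fingers, y is the direction in which the jaws open and shut (so a half turn about z gives the same grasp; the last joint's range is limited). The gripper opens to 85 mm and grips with 20 to 120 N. Pads are 22 mm wide; open, the fingers measure 114 mm over their backs; the gripper's body (76 mm by 85 mm) begins 54 mm behind the grasp point. The pads swing forward as they close: fully open they stand 13 mm farther back than shut.
Start: joints at [0.986, 0.276, 1.505, -0, 1.361, -0.121], TCP at [0.257, 0.514, 0.231] pointing down, gripper open.
Joint ranges: [-2.89, 2.89], [-0.75, 2.08], [0.22, 2.7], [-1.18, 4.32], [0.11, 2.71], [-2.7, 2.7]. Speed limits (rad/s): [2.57, 2.57, 3.14, 3.14, 3.14, 3.14].

### API

Orientations are given as a unit quaternion [w, x, y, z].
In Python, from rig import manip, optics, ticket gives the robot as it stands.
- The arm moves only by the shell command python3 -m pendant 'ROWS' [FORCE]. ROWS is JSON, a list of rows, each an object with "gripper": the finger opening in mm, from 0 to 85.4; "delta_pos": the shift along the tool's x, y, z in mm, a list of three; "spin": the turn about the tool's z in rad. A call has 1 to 20 rows; each row is the pose to reach, as a shift and turn from the pose commanded when the call began, along the tool's axes at that moment; what a row does not reach only later rows make up. A row lasts 1/10 s, in which the tool goes at most 50 mm and 8.59 degrees, less where a joint would pass 70% of its speed; a pose out of reach is approached as far as the arm can. A call with a gripper value outside its range is refused whole. The fingers move at their own pace and stop on an object; FORCE is the grip in N (left out, the last holds). Time passes only in rows, so rows that repeat a pose let the fingers close. It gives the time, the measured TCP pose, the force and the opening at its end, in the units of the state.
- manip.get_state(): the state, without advancing time (a new reading comes with each control period).
- optics.get_image(name): name is "scene" or "top"; returns the picture (384x512x3 uint8, blue, green, red); there is no depth.
- optics.camera_model(name): a dict with "fovy" (degrees; the focal length in pixels is half the picture's height over the tangent of half this angle, whatever the lens; pixels are square), "cx", "cy" (the principal point, pixels), "xyz" and "orientation" of the camera in the world. Camera axes: x right, y down, z forward; pixel columns grow to the right and rows downward; lengths in m; the calibration is good to about 2 mm. A picture is of the moment at which its call begins. camera_model takes no time and is no camera call.
- ticket.sign_off(): hands the job in, once; it reports no verdict.
The state is a dict: "clock": time; "qpos": joint angles; "qd": joint speeds; "effort": joint torques, N m; "position": TCP position; "ee_rot": TCP orientation; "contact_force": force on the tool from outside, world axes, zero at the start; "moment": the same for the moment, N m; "width": finger opening in m.
Only numpy, scipy, OpenCV 4.12 (cv2) and the standard library are available. Lean on these libraries where they do the work, as an engineer would, in place of code of your own. Each camera call takes 0.05 s, during which the arm holds its last target.

### The job

Press the red plunger of the green nut dispenser all the way down once and let it spring right back up, so that a single nut comes out on the bench. Then push that nut along the bench with the fingertips until it lies flat and wholly on the round yellow mark. Never pick the nut up, leave the other nuts in the dispenser, and do not disturb the rusty nut, the bolt or the bottle.

Things in the scene. Friction and masses are not known exactly. Their poses are not given: they have to be found in the camera images.
- dispenser: green nut dispenser fixed to the bench, 46 mm wide. Origin on the bench under the middle of its magazine; nuts come out along its own -x. Magazine: open-topped shaft 38 x 38 mm inside, 54 mm high, three stacked nuts; clear front wall, outer face at x = -22 mm, over a gate 21 mm high for the lowest nut. Housing behind: to x = 125 mm, 50 mm high; two feet 6 mm high out to y = 45 mm each side
- plunger (a joint): plunger travel in m: 0 up, 0.028 down on its stop; moves straight down. A spring resists with 6 N at first, 12 N at the bottom (a few N more while nuts slide) and lifts it when released. A linked pusher moves 3 times as far and slides the lowest nut out along the bench; as the plunger rises the pusher withdraws and the next nut drops. Another press would feed another nut
- plunger_top (a point): centre of the flat top of the plunger's red cap (40 mm diameter, 14 mm thick), at 98 mm above the bench when up and 70 mm when fully down; 70 mm behind the dispenser's origin (its +x). Nothing else stands above it.
- nut_exit (a point): point on the bench about where the centre of the nut lies after a slow full press: 80 mm in front of the dispenser's origin.
- nut: plain hexagonal steel nut, 30 mm across flats, 34.6 mm across corners, 16 mm high, about 65 g, lying flat; origin at the centre of its underside, z up. The lowest nut of the stack, the one that comes out at the first press. It slides on the bench (steel on steel) when pushed and stops when the push stops.
- nut_second: plain hexagonal steel nut, 30 mm across flats, 34.6 mm across corners, 16 mm high, about 65 g, lying flat; origin at the centre of its underside, z up. The second nut of the stack; must stay in the dispenser, where it drops to the bench once the plunger is back up.
- nut_third: plain hexagonal steel nut, 30 mm across flats, 34.6 mm across corners, 16 mm high, about 65 g, lying flat; origin at the centre of its underside, z up. The third, uppermost nut of the stack; must stay in the dispenser.
- yellow_mark: flat round yellow paint mark on the bench, 100 mm in diameter, no height to speak of; origin at its centre. It lies 100 to 145 mm to one side or the other of the dispenser's centre line, about level with the nut's exit.
- blue_mark: the same in blue, on the other side of the dispenser; not to be used. A rusty nut lies on it.
- rusty_nut: red-brown rusty nut of the same size as the others, near the middle of the blue mark; origin at the centre of its underside. Leave alone.
- bolt: loose steel bolt standing on its head: head 34 mm diameter and 13 mm high, shank 20 mm diameter, 80 mm high in all; origin at the centre of its underside. Leave alone.
- bottle: clear plastic bottle with a blue cap and a paper label, 66 mm diameter, 150 mm high; origin at the centre of its underside. Leave alone.
Not all that is in view belongs to the job. What is shaped like the nut_third but black or turquoise is not meant.

How it is judged:
On the way, in this order (a step that is already met when the one before it is completed fails the run):
1. the plunger is pressed fully down (value of joint plunger above 0.0255 m), for 0.05 s.
2. the plunger is back up, the nut lies in front of the dispenser and the next nut has dropped into place (value of joint plunger below 0.003 m and x of nut in the frame of dispenser below -0.04 m and height (world z) of nut_second below 0.004 m), for 0.1 s.
At the end, for the whole second after the job is handed in: The nut lies flat and still on the bench with its centre within 34 mm of the yellow mark's centre (wholly on the mark), the plunger is up (under 3 mm of travel), and the second and third nuts are stacked in the dispenser (within 12 mm of its magazine's middle along its length) (horizontal distance between nut and yellow_mark below 0.034 m and height (world z) of nut below 0.004 m and angle between nut's own z axis and vertical below 0.1 rad and linear speed of nut below 0.01 m/s and value of joint plunger below 0.003 m and x of nut_second in the frame of dispenser between -0.012 and 0.012 m and height (world z) of nut_second below 0.006 m and x of nut_third in the frame of dispenser between -0.012 and 0.012 m and height (world z) of nut_third below 0.022 m); the robot touches nothing.
It fails at once if the nut is lifted off the bench or tipped (height (world z) of nut above 0.01 m or angle between nut's own z axis and vertical above 0.6 rad).
It fails at once if a second nut leaves the dispenser or is pulled out of it (x of any of nut_second, nut_third in the frame of dispenser below -0.02 m or height (world z) of nut_third above 0.045 m).
It fails at once if the rusty nut, the bolt or the bottle is disturbed (moved more than 15 mm) (distance of any of rusty_nut, bolt, bottle from where it was at the start of the episode above 0.015 m).
It also fails if it takes over 48 s, if anything falls off the work surface, if the arm or the gripper's body presses on something with over 40 N, if the wrist force passes 120 N, or if a joint passes its speed limit or range.

## Working session

There is one attempt and no reset: what is moved stays moved. The work goes in short steps, Python scripts to look and compute and a shell command to move; the robot and the scene stay as the last step left them, time stands still between calls to the robot, and variables do not carry over. Pictures are saved under pics/ and viewed, and the job is handed in when it is done.

```bash
ls; mkdir -p pics
python3 - <<'E'
from rig import manip, optics
import cv2
for n in("scene","top"):
    cv2.imwrite(f"pics/{n}0.png",optics.get_image(n)); print(n,optics.camera_model(n))
s=manip.get_state();print(s)
E
```

```text
pics
scene {'fovy': 44.78661424151723, 'cx': 252.8847068025006, 'cy': 191.2673245209908, 'xyz': array([ 1.35990121, -0.49335514,  0.98380841]), 'orientation': array([-0.3480059 ,  0.80153712,  0.4505882 , -0.18275781])}
top {'fovy': 43.67635423064865, 'cx': 246.70441456543625, 'cy': 186.1067836015684, 'xyz': array([0.39384291, 0.0079747 , 1.07043044]), 'orientation': array([ 0.06707232, -0.67567905,  0.73032183, -0.07476059])}
{'clock': 0.1, 'qpos': array([ 9.86000356e-01,  2.76530517e-01,  1.50599268e+00,  5.28728269e-05,
        1.36068263e+00, -1.20997264e-01]), 'qd': array([ 0.00012977, -0.00304107, -0.00215739, -0.00041906,  0.00114028,
        0.00025754]), 'effort': array([ 1.38233258e-04, -4.17696404e+01, -2.46404672e+01, -3.87970440e-04,
        5.73959944e-03, -1.65152875e-05]), 'position': array([0.25695907, 0.51388159, 0.23053243]), 'ee_rot': array([-3.0302703e-04,  2.2983176e-01,  9.7323004e-01, -7.4794448e-04]), 'contact_force': array([0.15064843, 0.11863605, 0.52617904]), 'moment': array([-0.01237962, -0.08031101, -0.02850692]), 'width': 0.08562772476278384}
```

View pics/scene0.png

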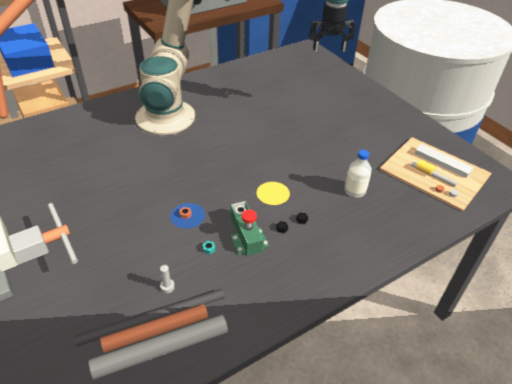

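View pics/top0.png

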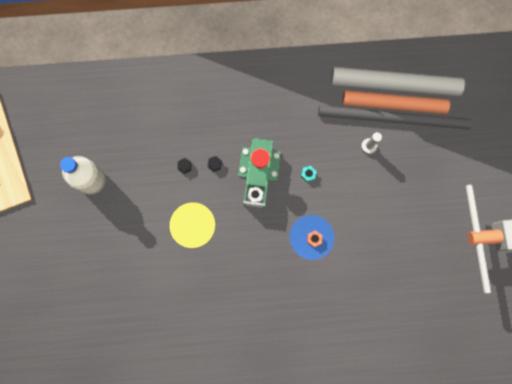

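Scene shows the dispenser near (250,228), with the red cap at (250,216), the yellow mark at (273,193) and the blue mark with the rusty nut at (187,215). Top shows the yellow mark at (192,225), the red cap at (260,158), the magazine nut at (256,194) and the blue mark at (312,238). Next I'll measure these.

```bash
cat > h.py <<'E'
import numpy as np, cv2
from scipy.spatial.transform import Rotation as R
from rig import manip, optics
def cam(n):
    m=optics.camera_model(n); q=m['orientation']
    return m, R.from_quat([q[1],q[2],q[3],q[0]]).as_matrix(), 192/np.tan(np.radians(m['fovy']/2))
def ray(n,uv):
    m,r,f=cam(n); d=r@np.array([(uv[0]-m['cx'])/f,(uv[1]-m['cy'])/f,1]); return m['xyz'],d
def onz(n,uv,z):
    o,d=ray(n,uv); return o+d*(z-o[2])/d[2]
def proj(n,p):
    m,r,f=cam(n); c=r.T@(np.array(p)-m['xyz']); return c[:2]/c[2]*f+[m['cx'],m['cy']]
def blobs(im,lo,hi,amin=30):
    h=cv2.cvtColor(im,cv2.COLOR_BGR2HSV); k=cv2.inRange(h,lo,hi)
    n,l,s,c=cv2.connectedComponentsWithStats(k)
    return [(s[i,4],s[i,:4],c[i]) for i in range(1,n) if s[i,4]>=amin]
def tri(a,b):
    (o1,d1),(o2,d2)=ray('top',a),ray('scene',b)
    A=np.stack([d1,-d2],1); t=np.linalg.lstsq(A,o2-o1,rcond=None)[0]
    p,q=o1+t[0]*d1,o2+t[1]*d2; return (p+q)/2,np.linalg.norm(p-q)
E
python3 - <<'E'
from h import *
np.set_printoptions(precision=4,suppress=True)
for n in('top','scene'):
    im=cv2.imread(f'pics/{n}0.png')
    for nm,lo,hi in(('yellow',(22,120,120),(35,255,255)),('blue',(108,120,60),(122,255,255)),('red',(0,220,120),(4,255,255)),('green',(55,60,30),(85,200,140))):
        for a,b,c in blobs(im,lo,hi):
            z=.098 if nm=='red' else 0
            p=onz(n,c,z); print(n,nm,a,b,c,p)
            if nm=='yellow': 
                for u in((b[0],c[1]),(b[0]+b[2],c[1]),(c[0],b[1]),(c[0],b[1]+b[3])): print('   ',onz(n,u,0))
x0,y0,x1,y1=220,120,310,225
im=cv2.imread('pics/top0.png');cv2.imwrite('pics/t0c.png',cv2.resize(im[125:225,190:300],None,fx=6,fy=6,interpolation=2)[:600])
im=cv2.imread('pics/scene0.png');cv2.imwrite('pics/s0c.png',cv2.resize(im[170:265,190:315],None,fx=6,fy=6,interpolation=2))
E
```

```text
top yellow 1565 [170 203  45  45] [191.8556 224.8179] [0.5324 0.1172 0.    ]
    [0.5362 0.1661 0.    ]
    [0.5284 0.0655 0.    ]
    [0.5819 0.1145 0.    ]
    [0.4808 0.1201 0.    ]
top blue 47 [ 0  0 30  3] [11.5106  0.4043] [1.1232 0.5308 0.    ]
top blue 68 [ 60 157  17  15] [ 68.8235 164.9559] [0.6923 0.3914 0.    ]
top blue 1266 [290 216  44  43] [310.8025 236.6777] [ 0.4853 -0.146   0.    ]
top green 218 [259 150  21  32] [271.6606 167.8807] [ 0.6494 -0.0728  0.    ]
scene yellow 146 [417 160  18  14] [425.4452 166.2534] [0.6832 0.6158 0.    ]
    [0.669  0.5916 0.    ]
    [0.6993 0.6431 0.    ]
    [0.6605 0.64   0.    ]
    [0.7104 0.5867 0.    ]
scene yellow 608 [257 182  33  23] [272.7155 192.9786] [0.5334 0.1145 0.    ]
    [0.509  0.0733 0.    ]
    [0.5603 0.16   0.    ]
    [0.4922 0.1419 0.    ]
    [0.5763 0.086  0.    ]
scene blue 1477 [279   0  46  47] [298.3196  19.1605] [-0.4465  0.9189  0.    ]
scene blue 886 [319   0  45  64] [345.7528  32.8262] [-0.2097  1.0276  0.    ]
scene blue 812 [246  15  24  41] [257.1663  34.5517] [-0.4019  0.6475  0.    ]
scene blue 1984 [ 0 23 54 53] [24.7505 49.6497] [-0.7764 -0.3214 -0.    ]
scene blue 602 [218  23  19  40] [226.6744  42.5116] [-0.4015  0.4824  0.    ]
scene blue 36 [343  26   6   9] [345.9722  30.1111] [-0.2321  1.0478  0.    ]
scene blue 184 [456 122  25  22] [468.788  133.5217] [0.635  0.8869 0.    ]
scene blue 90 [358 150  11  10] [363.1556 154.3111] [0.5322 0.48   0.    ]
scene blue 514 [171 204  34  24] [187.8735 216.2412] [ 0.4894 -0.1498  0.    ]
scene green 32 [158 106  23   8] [168.25   110.9062] [-0.0292  0.0235  0.    ]
scene green 577 [231 206  38  50] [244.3899 237.8718] [ 0.6427 -0.0521  0.    ]
```

View pics/t0c.png

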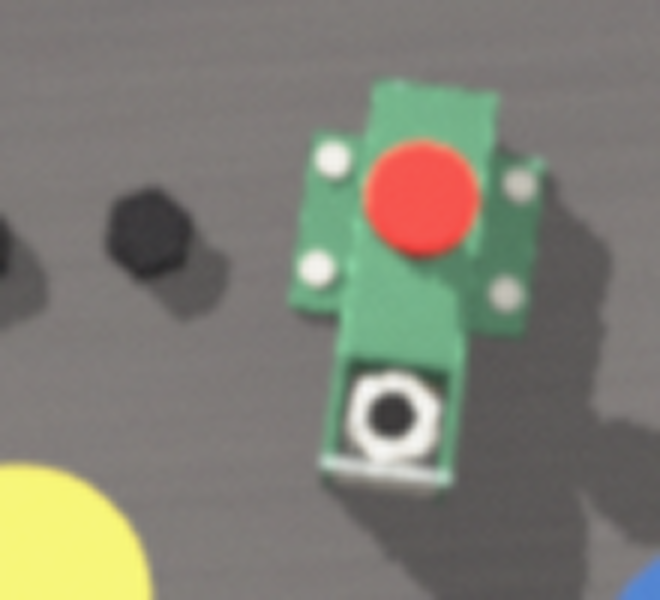

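View pics/s0c.png

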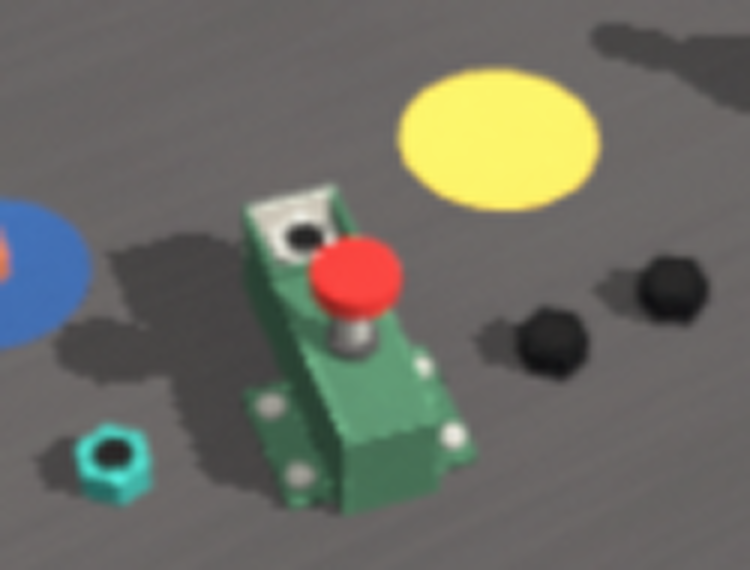

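Run:
```python
from h import *
np.set_printoptions(precision=4,suppress=True)
t=lambda x,y:(190+x/6,125+y/6)
s=lambda x,y:(190+x/6,170+y/6)
cap=onz('top',t(421,198),.098); capS=onz('scene',s(356,272),.098)
print('cap',cap,capS,tri(t(421,198),s(356,272)))
nut=onz('top',t(392,416),.048);print('nut',nut, onz('scene',s(303,236),.048))
fl,fr=onz('top',t(322,463),.054),onz('top',t(452,482),.054)
rl,rr=onz('top',t(374,82),.05),onz('top',t(497,95),.05)
print('front',fl,fr,np.linalg.norm(fl-fr),'rear',rl,rr,np.linalg.norm(rl-rr))
f=(fl+fr)/2; r=(rl+rr)/2
print('len',np.linalg.norm((f-r)[:2]),'exp .147','cap-nut',np.linalg.norm((cap-nut)[:2]),'exp .07')
ax=(r-f)[:2]; ax/=np.linalg.norm(ax); print('axis',ax,np.degrees(np.arctan2(ax[1],ax[0])))
a2=(cap-nut)[:2];print('axis2',np.degrees(np.arctan2(a2[1],a2[0])))
b=[onz('top',t(*q),.009) for q in((333,160),(316,268),(520,185),(506,295))]
for i,j in((0,1),(2,3)): d=b[i]-b[j];print('bolts',np.degrees(np.arctan2(d[1],d[0])))
d=b[0]-b[2];print(np.degrees(np.arctan2(d[1],d[0]))-90)
org=cap[:2]-.07*ax;print('org',org, f[:2]+.022*ax, 'exit',org-.08*ax)
y=np.array([.533,.116]);e=org-.08*ax; d=y-org;print('yellow in disp',d@ax,d@[-ax[1],ax[0]])
```

```text
cap [ 0.6491 -0.0433  0.098 ] [ 0.6548 -0.0452  0.098 ] (array([ 0.6506, -0.0431,  0.093 ]), np.float64(0.0009290459001376048))
nut [ 0.5819 -0.0286  0.048 ] [ 0.5828 -0.0291  0.048 ]
front [ 0.5656 -0.002   0.054 ] [ 0.5552 -0.0479  0.054 ] 0.04704955959671311 rear [ 0.7072 -0.0322  0.05  ] [ 0.6987 -0.0771  0.05  ] 0.04570473109868312
len 0.14562395097435746 exp .147 cap-nut 0.06881455404823339 exp .07
axis [ 0.979  -0.2038] -11.758728477124704
axis2 -12.27364206966583
bolts -13.08086060455928
bolts -12.191596959665707
-12.304001467362681
org [ 0.5806 -0.029 ] [ 0.5819 -0.0294] exit [ 0.5023 -0.0127]
yellow in disp -0.07614099417024535 0.13226749671208057
```

Measurements agree with the given sizes:

| Item | Measured | Expected |
|---|---|---|
| Body width | 46–47 mm | 46 mm |
| Body length | 146 mm | 147 mm |
| Cap to magazine | 69 mm | 70 mm |

The cap is at about (0.650, -0.0435), the dispenser axis at -12.2°, and yellow at (0.533, 0.116). I'll move above the cap with the fingers shut and tool x along the later push direction.

```bash
python3 -m pendant '[{"gripper":0,"delta_pos":[-601,-323,60],"spin":1.337},{"gripper":0,"delta_pos":[-601,-323,60],"spin":1.337},{"gripper":0,"delta_pos":[-601,-323,60],"spin":1.337},{"gripper":0,"delta_pos":[-601,-323,60],"spin":1.337},{"gripper":0,"delta_pos":[-601,-323,60],"spin":1.337},{"gripper":0,"delta_pos":[-601,-323,60],"spin":1.337},{"gripper":0,"delta_pos":[-601,-323,60],"spin":1.337},{"gripper":0,"delta_pos":[-601,-323,60],"spin":1.337},{"gripper":0,"delta_pos":[-601,-323,60],"spin":1.337},{"gripper":0,"delta_pos":[-601,-323,60],"spin":1.337},{"gripper":0,"delta_pos":[-601,-323,60],"spin":1.337},{"gripper":0,"delta_pos":[-601,-323,60],"spin":1.337},{"gripper":0,"delta_pos":[-601,-323,60],"spin":1.337},{"gripper":0,"delta_pos":[-601,-323,60],"spin":1.337},{"gripper":0,"delta_pos":[-601,-323,60],"spin":1.337},{"gripper":0,"delta_pos":[-601,-323,60],"spin":1.337},{"gripper":0,"delta_pos":[-601,-323,60],"spin":1.337},{"gripper":0,"delta_pos":[-601,-323,60],"spin":1.337}]'
python3 - <<'E'
from h import *
s=manip.get_state();q=s['ee_rot'];print(R.from_quat([q[1],q[2],q[3],q[0]]).as_matrix().round(3),s['qpos'].round(2),s['qd'].round(3))
E
```

```text
clock: 1.9
position: [0.6495, -0.042, 0.1716]
ee_rot: [-0.0, 0.783, 0.622, 0.0]
contact_force: [0.1, -0.5, 0.3]
width: -0.0002
[[ 0.226  0.974 -0.   ]
 [ 0.974 -0.226  0.   ]
 [ 0.    -0.    -1.   ]] [-0.17  0.42  1.43  0.    1.29  0.06] [ 0.003 -0.002 -0.003 -0.004 -0.003 -0.003]
```

```bash
python3 -m pendant '[{"gripper":0,"delta_pos":[-1,0,35],"spin":0},{"gripper":0,"delta_pos":[-1,0,60],"spin":0},{"gripper":0,"delta_pos":[-1,0,70],"spin":0},{"gripper":0,"delta_pos":[-1,0,73],"spin":0},{"gripper":0,"delta_pos":[-1,0,75],"spin":0},{"gripper":0,"delta_pos":[-1,0,77],"spin":0},{"gripper":0,"delta_pos":[-1,0,77],"spin":0}]'
```

```text
clock: 2.6
position: [0.6496, -0.0435, 0.0966]
ee_rot: [-0.0, 0.783, 0.621, 0.0]
contact_force: [-4.1, 2.0, 5.7]
width: -0.0001
```

Contact came at the expected height with about 6 N. Now a slow press.

```bash
python3 -m pendant '[{"gripper":0,"delta_pos":[0,0,2],"spin":0},{"gripper":0,"delta_pos":[0,0,4],"spin":0},{"gripper":0,"delta_pos":[0,0,6],"spin":0},{"gripper":0,"delta_pos":[0,0,8],"spin":0},{"gripper":0,"delta_pos":[0,0,10],"spin":0},{"gripper":0,"delta_pos":[0,0,12],"spin":0},{"gripper":0,"delta_pos":[0,0,14],"spin":0},{"gripper":0,"delta_pos":[0,0,16],"spin":0},{"gripper":0,"delta_pos":[0,0,18],"spin":0},{"gripper":0,"delta_pos":[0,0,20],"spin":0},{"gripper":0,"delta_pos":[0,0,21],"spin":0},{"gripper":0,"delta_pos":[0,0,22],"spin":0},{"gripper":0,"delta_pos":[0,0,23],"spin":0},{"gripper":0,"delta_pos":[0,0,24],"spin":0}]'
```

```text
clock: 4.0
position: [0.6498, -0.0436, 0.0745]
ee_rot: [0.0, 0.783, 0.622, 0.001]
contact_force: [-7.1, 2.1, 14.1]
width: 0.0
```

```bash
python3 -m pendant '[{"gripper":0,"delta_pos":[0,0,1],"spin":0},{"gripper":0,"delta_pos":[0,0,2],"spin":0},{"gripper":0,"delta_pos":[0,0,3],"spin":0},{"gripper":0,"delta_pos":[0,0,4],"spin":0},{"gripper":0,"delta_pos":[0,0,5],"spin":0},{"gripper":0,"delta_pos":[0,0,6],"spin":0},{"gripper":0,"delta_pos":[0,0,7],"spin":0},{"gripper":0,"delta_pos":[0,0,7],"spin":0}]'
```

```text
clock: 4.8
position: [0.6499, -0.0436, 0.07]
ee_rot: [0.001, 0.783, 0.622, 0.001]
contact_force: [-10.0, 2.1, 25.2]
width: -0.0002
```

At z = 0.070 with 25 N, so it's on the stop. Releasing.

```bash
python3 -m pendant '[{"gripper":0,"delta_pos":[0,0,0],"spin":0},{"gripper":0,"delta_pos":[0,0,-5],"spin":0},{"gripper":0,"delta_pos":[0,0,-10],"spin":0},{"gripper":0,"delta_pos":[0,0,-15],"spin":0},{"gripper":0,"delta_pos":[0,0,-20],"spin":0},{"gripper":0,"delta_pos":[0,0,-25],"spin":0},{"gripper":0,"delta_pos":[0,0,-32],"spin":0},{"gripper":0,"delta_pos":[0,0,-40],"spin":0},{"gripper":0,"delta_pos":[0,0,-70],"spin":0},{"gripper":0,"delta_pos":[0,0,-110],"spin":0},{"gripper":30,"delta_pos":[-100,0,-130],"spin":0},{"gripper":30,"delta_pos":[-100,0,-130],"spin":0},{"gripper":30,"delta_pos":[-100,0,-130],"spin":0}]'
python3 - <<'E'
from h import *
for n in('top','scene'):
    im=optics.get_image(n);cv2.imwrite(f'pics/{n}1.png',im)
    c=im[125:255,160:320] if n=='top' else im[160:265,180:315]
    cv2.imwrite(f'pics/{n}1c.png',cv2.resize(c,None,fx=4.5 if n=='top' else 5.5,fy=4.5 if n=='top' else 5.5,interpolation=2))
E
```

```text
clock: 6.1
position: [0.6274, -0.148, 0.1954]
ee_rot: [0.003, 0.785, 0.619, -0.0]
contact_force: [-0.2, 0.4, -0.4]
width: 0.0302
```

View pics/top1c.png

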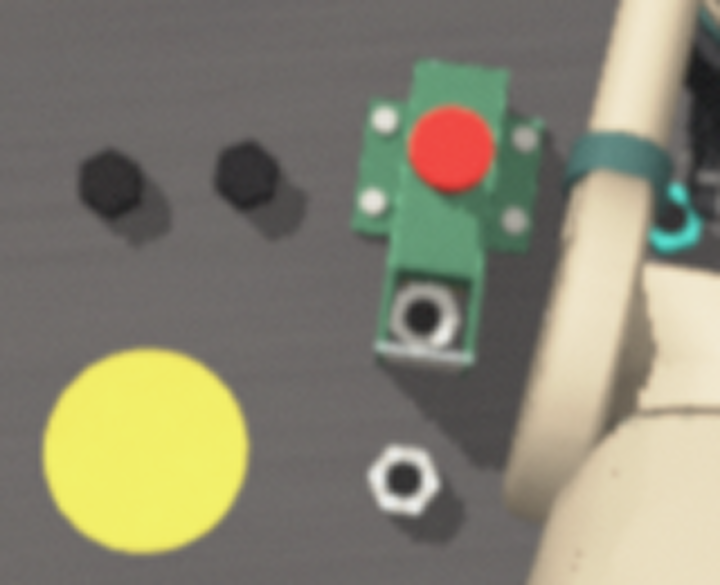

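View pics/scene1c.png

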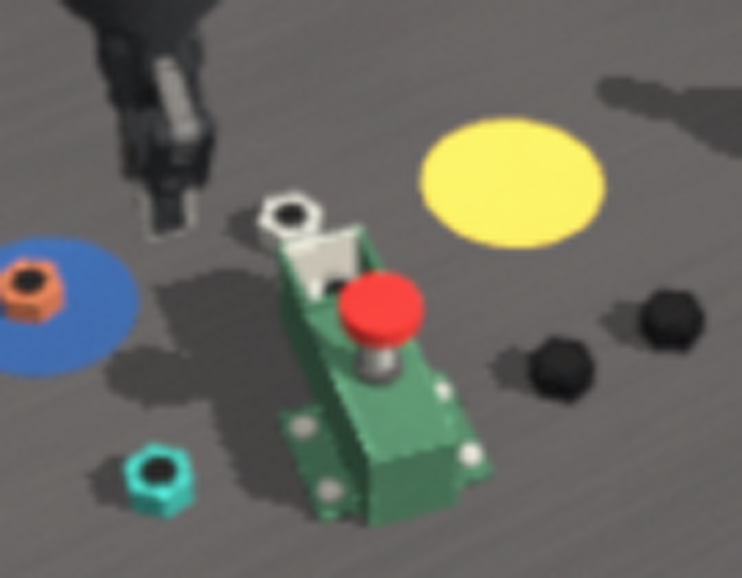

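The plunger is back up, one nut is out at top pixel (249.8, 231.7), and the magazine shows the next nut lower down.

Run:
```python
from h import *
np.set_printoptions(precision=4,suppress=True)
n=onz('top',(160+404/4.5,125+480/4.5),.016);n2=onz('scene',(180+291/5.5,160+214/5.5),.016);print(n,n2)
im=cv2.imread('pics/top1.png');print('yellow',[onz('top',c,0) for a,b,c in blobs(im,(22,120,120),(35,255,255))])
m=onz('top',(160+424/4.5,125+317/4.5),.032);print('mag nut',m)
N=n[:2];Y=np.array([.533,.116]);d=Y-N;L=np.linalg.norm(d);u=d/L;print('push',u,L,np.degrees(np.arctan2(u[1],u[0])))
s=manip.get_state();q=s['ee_rot'];M=R.from_quat([q[1],q[2],q[3],q[0]]).as_matrix();P=s['position']
for k in(.06,.05): 
    t=np.r_[N-k*u,.1];print(k,t,M.T@(t-P)*1000)
print(M, 'rusty',onz('top',(315,239),.016))
```

```text
[ 0.5053 -0.0108  0.016 ] [ 0.508  -0.0106  0.016 ]
yellow [array([0.5325, 0.1172, 0.    ])]
mag nut [ 0.5825 -0.0266  0.032 ]
push [0.2133 0.977 ] 0.12975274802669837 77.6846476715985
0.06 [ 0.4925 -0.0694  0.1   ] [  40.8184 -148.3615   93.5607]
0.05 [ 0.4947 -0.0596  0.1   ] [  50.8167 -148.5404   93.5628]
[[ 0.2307  0.973   0.0011]
 [ 0.973  -0.2307 -0.    ]
 [ 0.0002  0.0011 -1.    ]] rusty [ 0.4781 -0.1524  0.016 ]
```

```bash
python3 -m pendant '[{"gripper":20,"delta_pos":[50,-148,0],"spin":0},{"gripper":20,"delta_pos":[50,-148,0],"spin":0},{"gripper":20,"delta_pos":[50,-148,0],"spin":0},{"gripper":20,"delta_pos":[50,-148,40],"spin":0},{"gripper":20,"delta_pos":[50,-148,90],"spin":0},{"gripper":20,"delta_pos":[50,-148,140],"spin":0},{"gripper":20,"delta_pos":[50,-148,160],"spin":0},{"gripper":20,"delta_pos":[50,-148,160],"spin":0},{"gripper":20,"delta_pos":[50,-148,160],"spin":0},{"gripper":20,"delta_pos":[50,-148,160],"spin":0}]'
python3 - <<'E'
from h import *
for n in('top','scene'):
    im=optics.get_image(n);cv2.imwrite(f'pics/{n}2.png',im)
    c=im[125:255,160:320] if n=='top' else im[160:265,180:315]
    cv2.imwrite(f'pics/{n}2c.png',cv2.resize(c,None,fx=4.5 if n=='top' else 5.5,fy=4.5 if n=='top' else 5.5,interpolation=2))
E
```

```text
clock: 7.2
position: [0.4962, -0.0593, 0.0347]
ee_rot: [0.001, 0.783, 0.622, 0.001]
contact_force: [0.7, -1.1, -0.5]
width: 0.0201
```

View pics/scene2c.png

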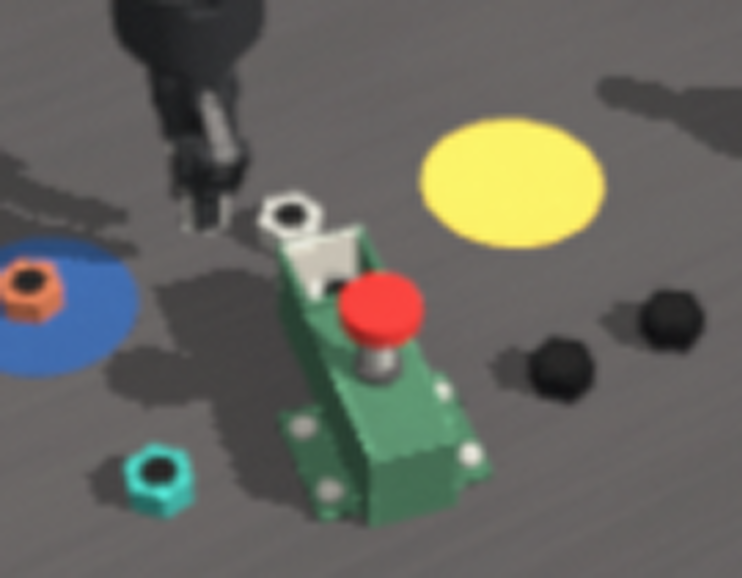

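View pics/top2c.png

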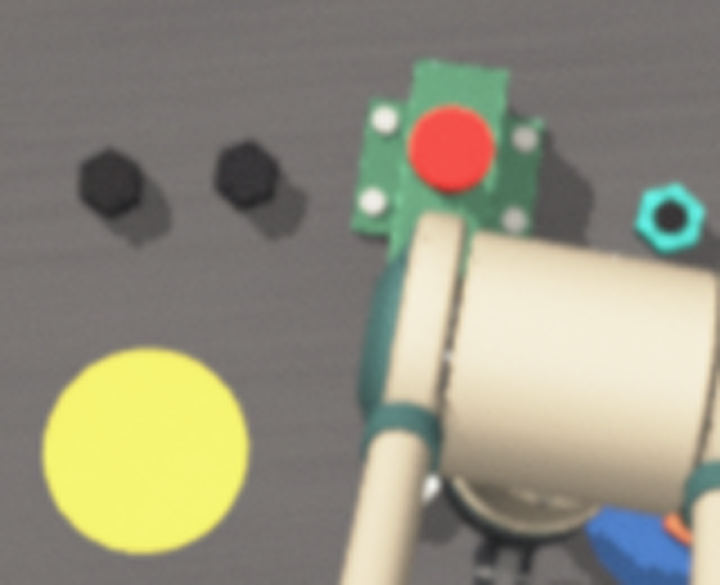

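```bash
python3 -m pendant '[{"gripper":20,"delta_pos":[0,-2,15],"spin":0},{"gripper":20,"delta_pos":[0,-2,25],"spin":0},{"gripper":20,"delta_pos":[0,-2,28],"spin":0},{"gripper":20,"delta_pos":[5,-2,28],"spin":0},{"gripper":20,"delta_pos":[10,-2,28],"spin":0},{"gripper":20,"delta_pos":[15,-2,28],"spin":0},{"gripper":20,"delta_pos":[20,-2,28],"spin":0},{"gripper":20,"delta_pos":[25,-2,28],"spin":0},{"gripper":20,"delta_pos":[30,-2,28],"spin":0},{"gripper":20,"delta_pos":[36,-2,28],"spin":0},{"gripper":20,"delta_pos":[42,-3,28],"spin":0},{"gripper":20,"delta_pos":[48,-3,28],"spin":0},{"gripper":20,"delta_pos":[54,-3,28],"spin":0},{"gripper":20,"delta_pos":[60,-3,28],"spin":0},{"gripper":20,"delta_pos":[60,-3,28],"spin":0}]'
python3 - <<'E'
from h import *
for n in('scene',):
    im=optics.get_image(n);cv2.imwrite(f'pics/{n}3.png',im)
    c=im[160:265,180:315]
    cv2.imwrite(f'pics/{n}3c.png',cv2.resize(c,None,fx=5.5,fy=5.5,interpolation=2))
E
```

```text
clock: 8.8
position: [0.5054, 0.0006, 0.0052]
ee_rot: [-0.0, 0.783, 0.622, 0.0]
contact_force: [1.0, -0.1, 0.6]
width: 0.02
```

View pics/scene3c.png

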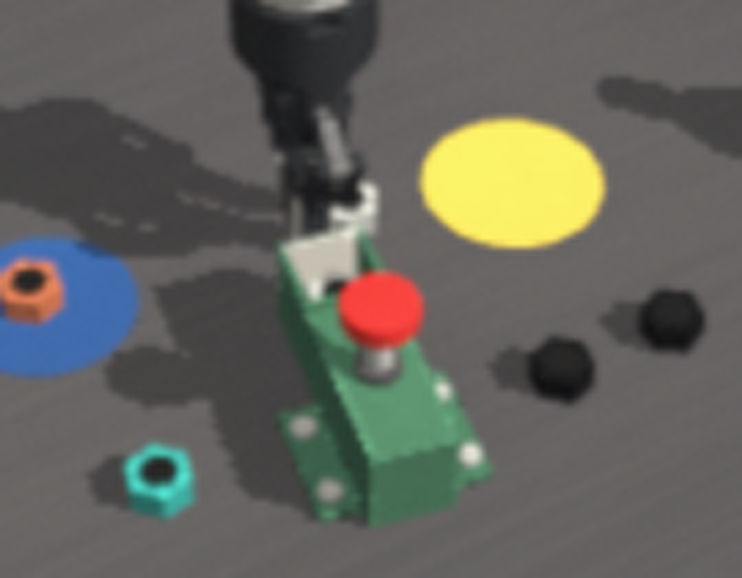

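The nut (about (355,207) in the crop) is riding in front of the two fingertips. Continuing the push.

```bash
python3 -m pendant '[{"gripper":20,"delta_pos":[4,0,-1],"spin":0},{"gripper":20,"delta_pos":[10,0,-1],"spin":0},{"gripper":20,"delta_pos":[16,0,-1],"spin":0},{"gripper":20,"delta_pos":[22,0,-1],"spin":0},{"gripper":20,"delta_pos":[28,0,-1],"spin":0},{"gripper":20,"delta_pos":[34,0,-1],"spin":0},{"gripper":20,"delta_pos":[40,0,-1],"spin":0},{"gripper":20,"delta_pos":[46,0,-1],"spin":0},{"gripper":20,"delta_pos":[52,0,-1],"spin":0},{"gripper":20,"delta_pos":[58,0,-1],"spin":0},{"gripper":20,"delta_pos":[64,0,-1],"spin":0},{"gripper":20,"delta_pos":[70,0,-1],"spin":0},{"gripper":20,"delta_pos":[75,0,-1],"spin":0},{"gripper":20,"delta_pos":[80,0,-1],"spin":0},{"gripper":20,"delta_pos":[80,0,-1],"spin":0}]'
python3 - <<'E'
from h import *
for n in('scene',):
    im=optics.get_image(n);cv2.imwrite(f'pics/{n}4.png',im)
    c=im[160:265,180:315]
    cv2.imwrite(f'pics/{n}4c.png',cv2.resize(c,None,fx=5.5,fy=5.5,interpolation=2))
E
```

```text
clock: 10.35
position: [0.5238, 0.0783, 0.0063]
ee_rot: [-0.0, 0.783, 0.622, 0.0]
contact_force: [-0.1, 0.4, -0.4]
width: 0.0199
```

View pics/scene4c.png

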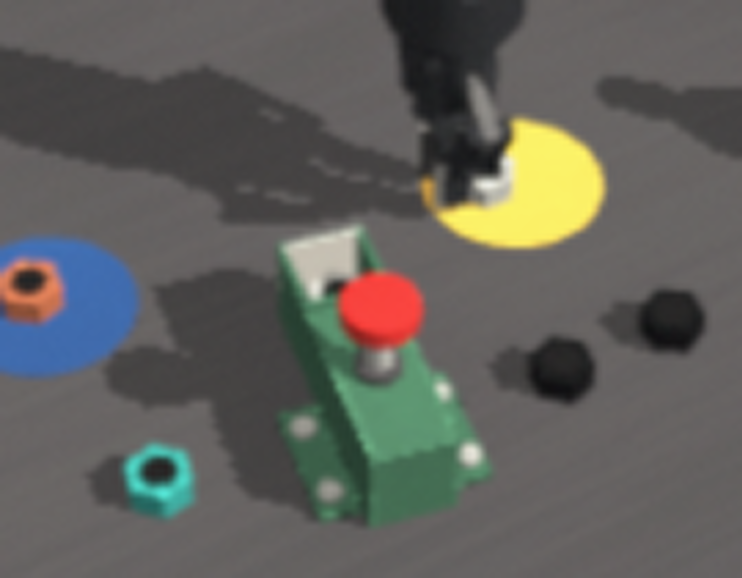

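The nut's leading corner is at the mark's centre (512,180). I'll push 15 mm more, then back off and lift clear.

```bash
python3 -m pendant '[{"gripper":20,"delta_pos":[4,0,0],"spin":0},{"gripper":20,"delta_pos":[8,0,0],"spin":0},{"gripper":20,"delta_pos":[12,0,0],"spin":0},{"gripper":20,"delta_pos":[15,0,0],"spin":0},{"gripper":20,"delta_pos":[15,0,0],"spin":0},{"gripper":20,"delta_pos":[5,0,0],"spin":0},{"gripper":20,"delta_pos":[-10,0,0],"spin":0},{"gripper":20,"delta_pos":[-20,0,0],"spin":0},{"gripper":20,"delta_pos":[-20,0,-40],"spin":0},{"gripper":20,"delta_pos":[-20,0,-80],"spin":0},{"gripper":20,"delta_pos":[-20,0,-130],"spin":0},{"gripper":20,"delta_pos":[-60,-40,-160],"spin":0},{"gripper":20,"delta_pos":[-100,-80,-170],"spin":0},{"gripper":20,"delta_pos":[-130,-120,-170],"spin":0},{"gripper":20,"delta_pos":[-150,-150,-170],"spin":0},{"gripper":20,"delta_pos":[-150,-150,-170],"spin":0},{"gripper":20,"delta_pos":[-150,-150,-170],"spin":0}]'
python3 - <<'E'
from h import *
for n in('top','scene'):
    im=optics.get_image(n);cv2.imwrite(f'pics/{n}5.png',im)
    c=im[125:255,160:320] if n=='top' else im[160:265,180:315]
    cv2.imwrite(f'pics/{n}5c.png',cv2.resize(c,None,fx=4.5 if n=='top' else 5.5,fy=4.5 if n=='top' else 5.5,interpolation=2))
E
```

```text
clock: 12.1
position: [0.342, -0.035, 0.1765]
ee_rot: [0.0, 0.785, 0.62, 0.0]
contact_force: [0.4, -0.2, -0.9]
width: 0.02
```

View pics/scene5c.png

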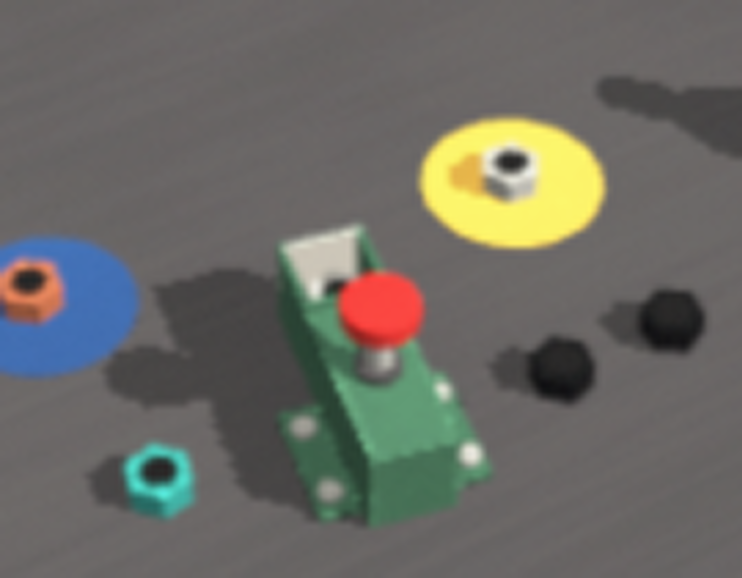

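View pics/top5c.png

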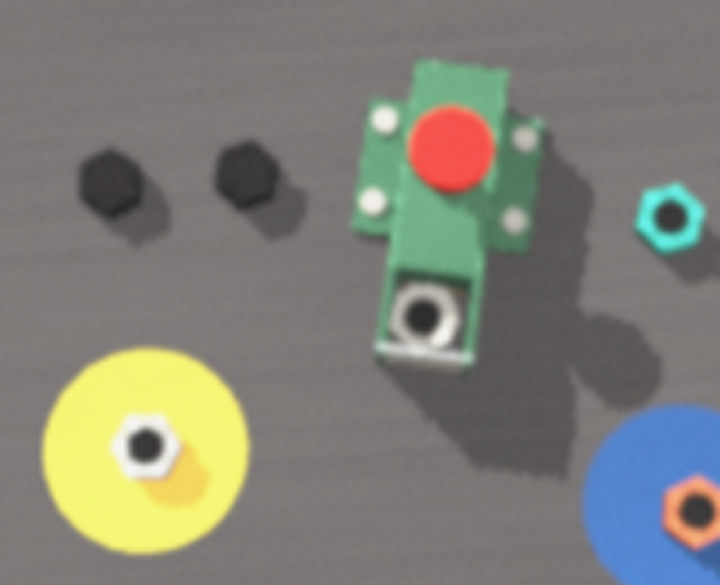

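The nut lies flat near the middle of the yellow mark: nut (146,446), mark (146,450) in the top crop, so about 2 mm off. The plunger is up, two nuts are stacked, and the arm is clear. Handing in.

Run:
```python
from rig import ticket
print(ticket.sign_off())
```

```text
the job is handed in; nothing more can be done
None
```

I pressed the plunger once to its stop (fingertips at z = 0.070 m, 25 N) and let it back up, and one nut came out. I pushed that nut about 13 cm with two slightly open fingertips onto the yellow mark, without gripping or lifting it. The job was handed in after about 12 s of the 48 s allowed.

**Nut:** in the last pictures it lies flat, about 2–4 mm from the mark's centre (34 mm allowed).

**Dispenser:** the plunger cap is back up. The upper nut in the magazine sits centred and one nut lower than before the press. The lowest nut can't be seen directly, so that it rests on the bench is inferred from this.

**Other objects:** the rusty nut looks unmoved in the close-up views. I did not re-measure the bolt or the bottle at the end, but the arm never came near either of them.

**Disagreement:** the two cameras differed by up to 6 mm on the cap's position and about 3 mm on the nut's. I followed the top view, and it made no difference to the result.

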